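# Wedge the rocking pump

### The arm

A 6-joint arm with a two-finger parallel gripper is mounted at the origin on the work surface. World frame = base frame: x ahead of the robot, y to its left, z up, the work surface at z = 0. Lengths are in m, angles in rad, forces in N, time in s.
With the tool pointing down it reaches from about 0.325 to 0.9 m from the base axis. Payload 3.5 kg.
Tool frame: the origin (TCP) lies on the mounting face of the last link; the fingertips stand 173 mm ahead of it and the grasp point (between the pads) lies tcp_to_grasp ahead of it (tcp_to_grasp is the distance from the TCP to the grasp point, in m); z points along the fingers, y is the line along which they close (so a half turn about z gives the same grasp; the last joint's range is limited). The gripper opens to 85 mm and grips with 20 to 120 N. Pads are 22 mm wide; open, the fingers measure 114 mm over their backs; the gripper's body (76 mm by 85 mm) begins 54 mm behind the grasp point. The pads swing forward as they close: fully open they stand 13 mm farther back than shut.
Start: joints at [1.033, 0.276, -0.026, 1.268, 0, 1.467], TCP at [0.263, 0.567, 0.405] pointing down, gripper open.
Joint ranges: [-3.12, 3.12], [-0.85, 1.88], [-1.08, 1.24], [-1.95, 2.15], [-1.57, 1.53], [-3.14, 3.14]. Speed limits (rad/s): [2.57, 2.57, 3.14, 3.14, 3.14, 3.14].

### API

Orientations are given as a unit quaternion [w, x, y, z].
In Python, from cell import get_obs, grab_frame, job_done, tcp_to_grasp gives the robot as it stands.
- The arm moves only by the tool arm_command, never from a script. Its argument "motion" is text: rows parted by semicolons, each of 6 numbers parted by spaces: the shift along the tool's x, y, z each as a share of 200 mm, from -1 to 1, then the turn, a rotation vector about the tool's x, y, z each as a share of 0.5 rad, from -1 to 1. In form: dx dy dz rx ry rz; .... A call has 1 to 12 rows; each row is the pose to reach, as a shift and turn from the pose commanded when the call began, along the tool's axes at that moment; what a row does not reach only later rows make up. A row lasts 1/10 s, in which the tool goes at most 50 mm and 8.59 degrees, less where a joint would pass 70% of its speed; a pose out of reach is approached as far as the arm can. A call with a number of a shift or a turn outside -1 to 1 is refused whole. A call with a gripper value outside its range is refused whole. "grip" is the closure, from -1 (fully open) to 1 (shut), so that 0 is half open, set as the call begins (left out, the last holds). The fingers move at their own pace and stop on an object; "newtons" is the grip in N (left out, the last holds). Time passes only in rows, so rows that repeat a pose let the fingers close. It gives the time, the measured TCP pose, the force, the opening and the grip force at its end, in the units of the state.
- get_obs(): the state, without advancing time (a new reading comes with each control period).
- grab_frame(name): name is "scene" or "top" or "wrist"; returns a dict with "pixels" (384x512x3 uint8, red, green, blue), "z_map" (384x512 float32, m along the optical axis (not along the pixel's ray), 0 where there is no reading), "mtx" (3x3 intrinsics, pixels), "xyz" and "attitude" of the camera in the world. Camera axes: x right, y up, looking along -z (the intrinsics and any distortion apply to the point x, -y, -z); pixel columns grow to the right and rows downward; lengths in m; the calibration is good to about 2 mm. A picture is of the moment at which its call begins.
- job_done(): hands the job in; it is judged then, once.
The state is a dict: "t": time; "joint_positions": joint angles; "joint_vel": joint speeds; "joint_efforts": joint torques, N m; "eef_pos": TCP position; "ee_rot": TCP orientation; "wrist_force": force on the tool from outside, world axes, zero at the start; "torque": the same for the moment, N m; "gripper_width": finger opening in m; "grip_force": force on a finger pad.
Only numpy, scipy, OpenCV 4.12 (cv2) and the standard library are available. Lean on these libraries where they do the work, as an engineer would, in place of code of your own. Each camera call takes 0.05 s, during which the arm holds its last target. There are 200 camera calls.

### The job

The pump rocks because one of its feet, the front left one, is too short. Push the wedge along the bench, thin end first, under that foot until it is snug and the pump stands level, then press down firmly on the bare corner of its base plate right above that foot to prove that it no longer rocks, and take the hand away. Only push and press: do not lift the wedge or the pump, do not shift the pump, and leave the gauge, the jar and the clamp ring alone.

Things in the scene. Friction and masses are not known exactly. Their poses are not given: they have to be found in the camera images.
- pump: Pump: a white base plate 240 x 260 mm (x, y), underside 34 and flat top 48 mm above the bench, carrying a green housing (x -20 to +120, y +-125, top 162 mm) with a grey pump head in front of it (x down to -62, y -105 to -15). 2.5 to 4.2 kg, loose, on four round feet at x +-95, y +-105 mm. Origin: on the bench under the plate's middle; x to the back, y to its left, z up. Starts level on three feet.
- short_foot (a point): Centre of the ball-shaped sole (radius 10 mm) of the short foot, at the pump's x = -95, y = +105 mm (front left, on the wedge's side). The sole's underside hangs 7 to 12 mm above the bench, different each time, and keeps that length.
- press_spot (a point): Point on the base plate's bare top, 48 mm up, straight above the short foot, 25 mm in from the plate's front and left edges. A push of 1 to 4 N here makes the unwedged pump dip 7 to 12 mm until that foot meets the bench; it rocks back when let go. A firm test press is 8 to 15 N within 30 mm of this point.
- wedge: Black rubber wedge, grey ribs across its blunt half, 150 x 60 mm (x, y), 0.1 to 0.2 kg, flat on the bench left of the pump, thin end to it. Origin: middle of its underside; x points to the thin end (3 mm high, x = +75). Push the blunt end (24 mm high upright face, x = -75). It slides at about 1 N; jammed under the foot it resists steeply past 5 N and stays; over 10 N may shift the pump.
- wedge_slope (a point): Middle of the wedge's sloping top face, 13.5 mm above its underside; x points down the slope to the thin end, y across, z square out of the slope. The sole rests on the slope when the short foot's centre is 10 mm along this z.
- gauge: Bystander: steel dial gauge on a round base, 72 mm wide, 166 mm high, right of the pump; origin under its base.
- bottle: Bystander: small closed jar, 50 mm across, 110 mm high, near the robot on the right; origin under its base.
- clamp: Bystander: steel clamp ring, 54 mm across, 20 mm high, lying flat far on the left; origin under its middle.

How it is judged:
By the outcome, as a careful person would: the job done as asked, in the order asked, and still so for the second after the job is handed in, with the robot touching nothing.
It also fails if it takes over 48 s, if anything falls off the work surface, if the arm or the gripper's body presses on something with over 40 N, if the wrist force passes 120 N, or if a joint passes its speed limit or range.

## Working session

There is one attempt and no reset: what is moved stays moved. The work goes in short steps, Python scripts to look and compute and a tool call to move; the robot and the scene stay as the last step left them, time stands still between calls to the robot, and variables do not carry over. Pictures are saved under pics/ and viewed, at most 10 in all, crops included, and the job is handed in when it is done.

Besides the shell and the picture viewer there is one more tool, called after ">>>" as name(argument=value, ...), one argument or row to a line, values as JSON. arm_command: Moves the arm, as the interface text tells. Shift numbers are shares of 200 mm and turn numbers shares of 0.5 rad, none past 1 either way. Its arguments: {"type":"object","properties":{"motion":{"type":"string"},"grip":{"type":"number"},"newtons":{"type":"number"}},"required":["motion"]}

```bash
mkdir -p pics
cat > h.py <<'E'
import numpy as np, cv2
from scipy.spatial.transform import Rotation as R
from cell import get_obs, grab_frame, job_done, tcp_to_grasp
def rot(q): return R.from_quat([q[1],q[2],q[3],q[0]]).as_matrix()
def att(a):
    a=np.array(a,float)
    return a if a.shape==(3,3) else rot(a)
def cloud(f):
    z=f["z_map"];K=np.array(f["mtx"]);h,w=z.shape
    u,v=np.meshgrid(np.arange(w),np.arange(h))
    p=np.stack([(u-K[0,2])/K[0,0]*z,-(v-K[1,2])/K[1,1]*z,-z],-1)
    return p@att(f["attitude"]).T+np.array(f["xyz"])
def save(f,n): cv2.imwrite("pics/"+n,cv2.cvtColor(f["pixels"],cv2.COLOR_RGB2BGR))
E
python3 - <<'E'
from h import *
print(get_obs(),tcp_to_grasp)
for n in("top","scene"):
    f=grab_frame(n);save(f,n+"0.png");np.savez(n+"0.npz",**f);print(n,f["xyz"],f["attitude"],f["mtx"])
a,b=cv2.imread("pics/top0.png"),cv2.imread("pics/scene0.png")
E
```

```text
{'t': 0.0, 'joint_positions': array([ 1.03260586e+00,  2.77145729e-01, -2.79346746e-02,  1.26797892e+00,
       -1.23204040e-05,  1.46741762e+00]), 'joint_vel': array([-2.81533320e-03, -8.15913700e-04, -2.57988318e-05, -3.90462716e-04,
        3.50647561e-04,  9.16392729e-04]), 'joint_efforts': array([ 6.36435670e-04, -4.45510340e+01,  2.95200938e+01,  1.63881172e-02,
       -6.34582443e-05,  1.18664726e-06]), 'eef_pos': array([0.26306367, 0.56649335, 0.403526  ]), 'ee_rot': array([-3.50928223e-04,  2.15697152e-01,  9.76459655e-01, -1.07572125e-03]), 'wrist_force': array([-0.0160023 , -0.09722244,  0.29958933]), 'torque': array([ 0.03071928,  0.01995116, -0.02039316]), 'grip_force': 0.0, 'gripper_width': 0.0857860199970383} 0.1547
top [ 0.41887372 -0.14971671  1.20023625] [ 0.70969787  0.04004104 -0.05160776 -0.70147151] [[435.88319806   0.         255.66614436]
 [  0.         435.88319806 193.19061844]
 [  0.           0.           1.        ]]
scene [ 1.00846951 -0.45712841  0.67401611] [0.8265612  0.31791704 0.16998305 0.43223963] [[366.0188725    0.         254.7542965 ]
 [  0.         366.0188725  194.90639069]
 [  0.           0.           1.        ]]
```

View pics/top0.png

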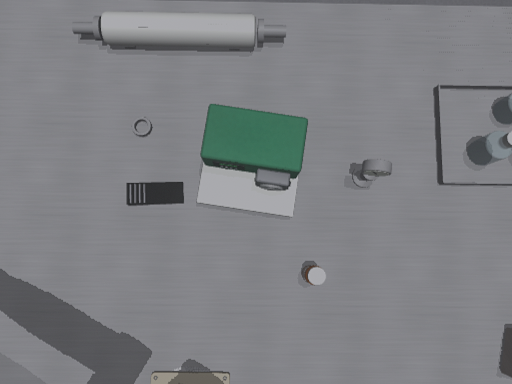

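View pics/scene0.png

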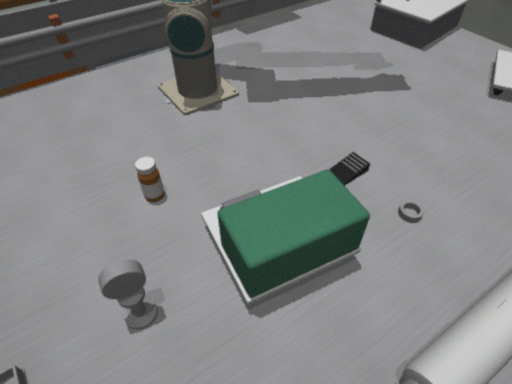

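The top view shows the wedge at about (127–183, 193), thin end to the right. The white plate's front-left corner is near (197, 206), the ring at (143, 127), the gauge at (370, 175) and the jar at (316, 274). Next I'll measure the wedge and the plate.

```bash
cat > m.py <<'E'
from h import *
def ray(f,uv,z):
    K=np.array(f["mtx"]);uv=np.atleast_2d(uv).astype(float)
    d=np.c_[(uv[:,0]-K[0,2])/K[0,0],-(uv[:,1]-K[1,2])/K[1,1],-np.ones(len(uv))]@att(f["attitude"]).T
    o=np.array(f["xyz"]);return o+d*((z-o[2])/d[:,2])[:,None]
def big(m,box):
    k=np.zeros(m.shape,np.uint8);x0,x1,y0,y1=box;k[y0:y1,x0:x1]=m[y0:y1,x0:x1]
    k=cv2.morphologyEx(k,cv2.MORPH_CLOSE,np.ones((5,5)))
    return max(cv2.findContours(k,0,cv2.CHAIN_APPROX_NONE)[0],key=cv2.contourArea)
E
python3 - <<'E'
from m import *
f=dict(np.load("top0.npz"));P=cloud(f);g=f["pixels"].max(2)
w=big((g<50).astype(np.uint8),(110,192,170,215))
r=cv2.minAreaRect(w);print(r);b=cv2.boxPoints(r)
print("wedge box z.013",ray(f,b,.013).round(4), "size",np.array(r[1])/435.9*1.19)
print("wedge z",P[193,120:200:5,2].round(4))
# plate: height 35..60mm points
Z=P[...,2];m=((Z>.042)&(Z<.054)).astype(np.uint8)
c=big(m,(180,320,90,230));r=cv2.minAreaRect(c);print(r,ray(f,cv2.boxPoints(r),.048).round(4))
mask=np.zeros(m.shape,np.uint8);cv2.drawContours(mask,[c],-1,1,-1)
print("plate z",np.median(Z[(mask>0)&(m>0)]))
# front edge & left edge fits
ys,xs=np.nonzero(m[90:230,180:320]);ys+=90;xs+=180
hs=(g>120)
fe=[(u,max(ys[xs==u])+.5) for u in range(205,290,3)]
le=[(min(xs[ys==v])-.5,v) for v in range(178,204,2)]
F=ray(f,fe,.048);L=ray(f,le,.048)
pf=np.polyfit(F[:,1],F[:,0],1);pl=np.polyfit(L[:,0],L[:,1],1)
print("front slope",pf,"res",np.std(F[:,0]-np.polyval(pf,F[:,1])),"left",pl,np.std(L[:,1]-np.polyval(pl,L[:,0])))
x=(pf[0]*pl[1]+pf[1])/(1-pf[0]*pl[0]);C=np.array([x,np.polyval(pl,x)])
s=np.arctan(pf[0]);yaw=-s  # plate y axis direction=(sin..)
ey=np.array([np.sin(s),np.cos(s)]);ex=np.array([ey[1],-ey[0]])
foot=C+.025*ex-.025*ey
print("corner",C,"ex",ex,"ey",ey,"foot",foot,"origin",C+.12*ex-.13*ey)
for n,(u,v) in dict(clamp=(143,127),bottle=(316,275),gauge=(370,175)).items(): print(n,P[v,u].round(3))
E
```

```text
((154.71054077148438, 193.02578735351562), (21.1557674407959, 55.008995056152344), 88.85424041748047)
wedge box z.013 [[0.5975 0.1847 0.013 ]
 [0.6026 0.0345 0.013 ]
 [0.5441 0.0314 0.013 ]
 [0.5393 0.1807 0.013 ]] size [0.05775491 0.15017367]
wedge z [ 0.0018 -0.0034  0.0256  0.022   0.0193  0.0173  0.0164  0.0135  0.0178
  0.0053  0.0039  0.007   0.0053  0.0002 -0.0047 -0.0081]
((246.92996215820312, 188.989990234375), (97.43932342529297, 42.1435661315918), 8.130102157592773) [[ 0.5411 -0.0091  0.048 ]
 [ 0.654  -0.0219  0.048 ]
 [ 0.6199 -0.2814  0.048 ]
 [ 0.5076 -0.2653  0.048 ]]
plate z 0.04645783342084697
front slope [0.14267302 0.5450012 ] res 0.0008306872317378594 left [-0.09729885  0.04176867] 0.0013949789229429023
corner [ 0.54341679 -0.01110516] ex [ 0.989975   -0.14124272] ey [0.14124272 0.989975  ] foot [ 0.5646351 -0.0393856] origin [ 0.64385224 -0.15675103]
clamp [ 0.761  0.152 -0.003]
bottle [ 0.359 -0.318  0.107]
gauge [ 0.612 -0.459  0.105]
```

```bash
cat > go.py <<'E'
import sys
from h import *
x,y,z,yaw=map(float,sys.argv[1:5]); o=get_obs(); M=rot(o["ee_rot"]); c,s=np.cos(np.radians(yaw)),np.sin(np.radians(yaw))
# tool down, tool y at given world yaw
ty=np.array([c,s,0]);tz=np.array([0,0,-1.]);T=np.c_[np.cross(ty,tz),ty,tz]
d=M.T@(np.array([x,y,z])-o["eef_pos"])/.2
r=R.from_matrix(M.T@T).as_rotvec()/.5
print(o["t"],o["eef_pos"].round(4),"shift",d.round(3),"turn",r.round(3),"F",o["wrist_force"].round(2),"j",o["joint_positions"].round(2))
E
python3 go.py 0.567 0.24 0.40 2
```

```text
0.1 [0.2631 0.5665 0.4037] shift [-2.066 -0.841  0.02 ] turn [-4.000e-03  2.000e-03  2.202e+00] F [ 0.21  0.5  -0.56] j [ 1.03  0.28 -0.03  1.27  0.    1.47]
```

>>> arm_command(
  motion="-0.2 -0.08 0 0 0 0.25; -0.4 -0.16 0 0 0 0.5; -0.6 -0.25 0 0 0 0.75; -0.8 -0.33 0 0 0 1; -1 -0.41 0 0 0 1; -1 -0.41 0 0 0 1",
  grip=0.35,
  newtons=40,
)

```text
t: 0.7
eef_pos: [0.4128, 0.4051, 0.4042]
ee_rot: [0.001, 0.453, 0.891, -0.001]
wrist_force: [0.4, -0.4, -0.9]
gripper_width: 0.0277
grip_force: 0.0
```

```bash
python3 go.py 0.567 0.24 0.40 2
```

```text
0.7 [0.4128 0.4051 0.4042] shift [-1.121  0.137  0.023] turn [-0.     0.004  1.19 ] F [ 0.35 -0.39 -0.9 ] j [ 0.66  0.19 -0.13  1.25 -0.    1.61]
```

>>> arm_command(
  motion="-0.25 0.03 0 0 0 0.25; -0.5 0.07 0 0 0 0.5; -0.75 0.1 0 0 0 0.75; -1 0.14 0 0 0 1; -1 0.14 0 0 0 1; -1 0.14 0 0 0 1",
)

```text
t: 1.3
eef_pos: [0.5518, 0.2634, 0.404]
ee_rot: [-0.001, 0.658, 0.753, -0.0]
wrist_force: [-0.0, 0.8, 0.2]
gripper_width: 0.0278
grip_force: 0.0
```

```bash
python3 go.py 0.567 0.235 0.25 2
python3 - <<'E'
from m import *
f=grab_frame("wrist");save(f,"w1.png");np.savez("w1.npz",**f);o=get_obs();print(f["xyz"],rot(o["ee_rot"]).T@(np.array(f["xyz"])-o["eef_pos"]))
E
```

```text
1.3 [0.5518 0.2634 0.404 ] shift [-0.151  0.057  0.77 ] turn [-0.003 -0.001  0.2  ] F [-0.04  0.83  0.22] j [ 0.34  0.25 -0.06  1.26  0.    1.78]
[0.5420325  0.32779866 0.37345868] [ 0.06420177 -0.0002045   0.03064682]
```

View pics/w1.png

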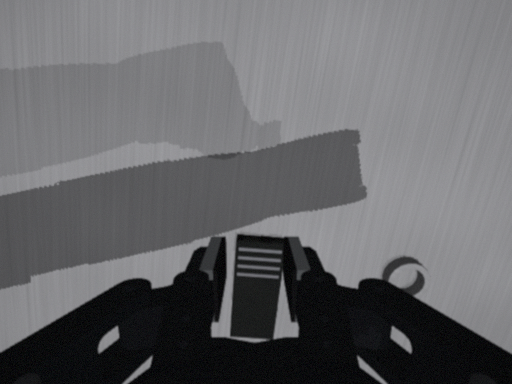

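The wrist view shows the wedge's blunt edge at row 236, columns 237–285, between the fingers. I'll check its position with rays at 24 mm height.

Run:
```python
from m import *
f=dict(np.load("w1.npz"))
print(ray(f,[(237,236),(285,237)],.024).round(4))
```

```text
[[0.5397 0.1891 0.024 ]
 [0.5962 0.1955 0.024 ]]
```

>>> arm_command(
  motion="-0.1 0.06 0.2 0 0 0.2; -0.15 0.06 0.4 0 0 0.2; -0.15 0.06 0.6 0 0 0.2; -0.15 0.06 0.77 0 0 0.2; -0.15 0.06 0.77 0 0 0.2; -0.15 0.06 0.77 0 0 0.2",
)

```text
t: 1.95
eef_pos: [0.5663, 0.2372, 0.2507]
ee_rot: [-0.001, 0.693, 0.721, -0.001]
wrist_force: [-0.3, 0.4, -0.4]
gripper_width: 0.0279
grip_force: 0.0
```

```bash
python3 go.py 0.567 0.235 0.182 2
```

```text
1.95 [0.5663 0.2372 0.2507] shift [-0.011  0.004  0.344] turn [-0.003  0.     0.007] F [-0.28  0.43 -0.42] j [ 0.29  0.38 -0.23  0.96  0.    1.82]
```

>>> arm_command(
  motion="0 0 0.2 0 0 0; 0 0 0.34 0 0 0; 0 0 0.34 0 0 0; 0 0 0.34 0 0 0",
)

```text
t: 2.35
eef_pos: [0.5682, 0.2367, 0.1849]
ee_rot: [0.001, 0.694, 0.72, 0.001]
wrist_force: [0.4, -0.4, 0.3]
gripper_width: 0.0276
grip_force: 0.0
```

```bash
python3 go.py 0.5625 0.11 0.182 2
python3 - <<'E'
from m import *
f=grab_frame("wrist");save(f,"w2.png");np.savez("w2.npz",**f)
E
```

```text
2.35 [0.5682 0.2367 0.1849] shift [-0.632 -0.052  0.014] turn [ 0.005 -0.002  0.004] F [ 0.43 -0.43  0.29] j [ 0.29  0.45 -0.29  0.83  0.    1.82]
```

View pics/w2.png

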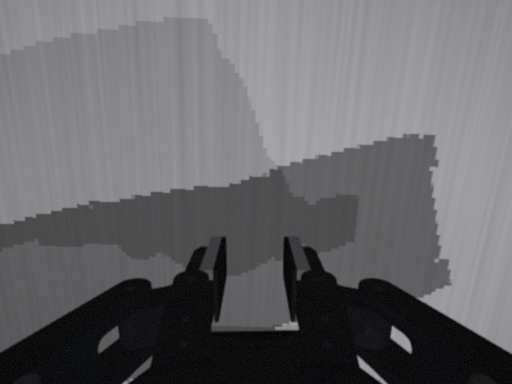

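>>> arm_command(
  motion="-0.08 0 0.025 0 0 0; -0.14 0 0.025 0 0 0; -0.19 -0.01 0.025 0 0 0; -0.25 -0.015 0.025 0 0 0; -0.31 -0.02 0.025 0 0 0; -0.37 -0.025 0.025 0 0 0; -0.43 -0.03 0.025 0 0 0; -0.49 -0.035 0.025 0 0 0; -0.54 -0.04 0.025 0 0 0; -0.58 -0.045 0.025 0 0 0; -0.6 -0.045 0.025 0 0 0; -0.6 -0.045 0.025 0 0 0",
)

```text
t: 3.6
eef_pos: [0.5625, 0.1148, 0.1774]
ee_rot: [0.0, 0.695, 0.719, -0.001]
wrist_force: [0.5, -0.8, -0.2]
gripper_width: 0.0275
grip_force: 0.0
```

```bash
python3 go.py 0.561 0.07 0.181 2
python3 - <<'E'
from m import *
f=grab_frame("top");save(f,"t2.png");np.savez("t2.npz",**f)
cv2.imwrite("pics/t2c.png",cv2.resize(cv2.imread("pics/t2.png")[120:260,100:310],None,fx=3,fy=3))
E
```

```text
3.6 [0.5625 0.1148 0.1774] shift [-0.224 -0.015 -0.018] turn [-0.002  0.002  0.   ] F [ 0.52 -0.82 -0.25] j [ 0.09  0.4  -0.39  0.78 -0.    1.62]
```

View pics/t2c.png

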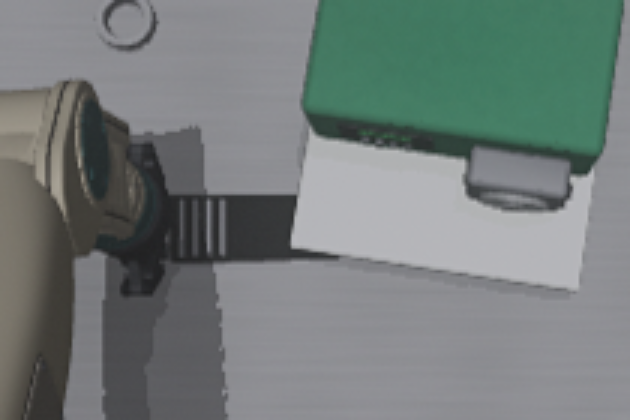

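The wedge is straight, with its thin end under the plate at crop pixel (295–340, 195–255). I'll push on carefully and watch the force.

>>> arm_command(
  motion="-0.03 0 -0.01 0 0 0; -0.06 -0.005 -0.01 0 0 0; -0.08 -0.005 -0.01 0 0 0; -0.1 -0.005 -0.01 0 0 0; -0.1 -0.005 -0.01 0 0 0",
)

```text
t: 4.15
eef_pos: [0.5623, 0.0961, 0.1797]
ee_rot: [-0.001, 0.694, 0.72, 0.001]
wrist_force: [-1.1, 5.7, -1.0]
gripper_width: 0.0278
grip_force: 2.5
```

>>> arm_command(
  motion="-0.01 0 0 0 0 0; -0.02 0 0 0 0 0; -0.03 0 0 0 0 0; -0.03 0 0 0 0 0; -0.03 0 0 0 0 0",
)

```text
t: 4.65
eef_pos: [0.5623, 0.0918, 0.1797]
ee_rot: [-0.003, 0.693, 0.72, 0.003]
wrist_force: [-0.2, 11.7, 0.6]
gripper_width: 0.0283
grip_force: 5.9
```

```bash
cat > chk.py <<'E'
from m import *
F=[];Y=[]
for i in range(5): f=grab_frame("top");o=get_obs();F.append(o["wrist_force"]);Y.append(o["eef_pos"])
print(o["t"],"F",np.mean(F,0).round(2),np.std(F,0).round(2),"pos",np.mean(Y,0).round(4))
E
python3 chk.py
```

```text
4.9 F [-0.41 11.57  0.2 ] [0.45 0.47 0.56] pos [0.5624 0.0919 0.1797]
```

The force reached 11.6 N, above the 10 N mark, because I queued a second push without checking the first. I'll back off and check whether the pump moved.

>>> arm_command(
  motion="0.03 0 0 0 0 0; 0.06 0 0 0 0 0; 0.15 0 0 0 0 0; 0.25 0 0 0 0 0; 0.4 0 -0.2 0 0 0; 0.5 0 -0.6 0 0 0; 0.5 0 -0.6 0 0 0",
)

```text
t: 5.6
eef_pos: [0.5597, 0.1907, 0.3029]
ee_rot: [0.001, 0.694, 0.72, 0.001]
wrist_force: [0.1, 0.1, 0.5]
gripper_width: 0.0279
grip_force: 0.0
```

```bash
cat > pose.py <<'E'
from m import *
def edges(f):
    g=f["pixels"].astype(int);h=cv2.cvtColor(f["pixels"],cv2.COLOR_RGB2GRAY)
    # front edge: steepest drop down each column; left edge: steepest rise along rows
    fe=[(u,195+np.argmin(np.diff(h[195:222,u].astype(int)))+.5) for u in range(212,290,3)]
    le=[(190+np.argmax(np.diff(h[v,190:215].astype(int)))+.5,v) for v in range(172,203,2)]
    F=ray(f,fe,.048);L=ray(f,le,.048)
    pf=np.polyfit(F[:,1],F[:,0],1);pl=np.polyfit(L[:,0],L[:,1],1)
    x=(pf[0]*pl[1]+pf[1])/(1-pf[0]*pl[0]);return np.array([x,np.polyval(pl,x)]),np.degrees(np.arctan(pf[0])),np.std(F[:,0]-np.polyval(pf,F[:,1])),np.std(L[:,1]-np.polyval(pl,L[:,0]))
a=dict(np.load("top0.npz"));b=dict(np.load("t2.npz"));c=grab_frame("top");np.savez("t3.npz",**c)
for f in(a,b,c): print(edges(f))
def green(f):
    p=f["pixels"].astype(int);m=((p[...,1]>p[...,0]+25)).astype(np.uint8);m[:, :180]=0;m[:,330:]=0
    r=cv2.minAreaRect(big(m,(180,330,80,200)));mm=cv2.moments(m,True);return r,ray(f,[(mm["m10"]/mm["m00"],mm["m01"]/mm["m00"])],.162).round(4)
for f in(a,b,c): print(green(f))
for nm in ("a",): 
  d=lambda f:cv2.phaseCorrelate(*[cv2.cvtColor(q["pixels"],cv2.COLOR_RGB2GRAY)[100:220,215:315].astype(np.float32) for q in (a,f)])
  print(d(b),d(c))
g=c["pixels"].max(2);w=big((g<50).astype(np.uint8),(140,215,165,220));r=cv2.minAreaRect(w);print(r,ray(c,cv2.boxPoints(r),.013).round(4))
save(c,"t3.png");cv2.imwrite("pics/t3c.png",cv2.resize(cv2.imread("pics/t3.png")[120:260,100:310],None,fx=3,fy=3))
E
python3 pose.py; python3 go.py 0.555 -0.039 0.25 2
```

```text
(array([ 0.54370176, -0.01029916]), np.float64(7.870986736979769), np.float64(0.0007379196091332865), np.float64(0.0007311421604856493))
(array([ 0.54379414, -0.00963094]), np.float64(7.870986736979769), np.float64(0.0007379196091332865), np.float64(0.0008484130118748881))
(array([ 0.54366465, -0.01025563]), np.float64(7.8133155669615135), np.float64(0.0007379471771823385), np.float64(0.0007920826014074138))
(((253.79237365722656, 139.46871948242188), (100.9697265625, 58.58519744873047), 8.56914234161377), array([[ 0.6915, -0.1608,  0.162 ]]))
(((253.84280395507812, 139.41275024414062), (101.11869049072266, 58.608856201171875), 8.471144676208496), array([[ 0.6913, -0.1608,  0.162 ]]))
(((253.9932861328125, 139.2952880859375), (101.11857604980469, 58.54618835449219), 8.426968574523926), array([[ 0.6918, -0.1613,  0.162 ]]))
((0.008638270320062702, -0.004951983938866533), 0.9912514392534891) ((0.13063766485688433, -0.09632686428908954), 1.0009392073949177)
((173.0, 196.0), (14.0, 20.0), 0.0) [[0.5355 0.0758 0.013 ]
 [0.5906 0.0779 0.013 ]
 [0.5911 0.0396 0.013 ]
 [0.536  0.0377 0.013 ]]
5.65 [0.5617 0.1917 0.3083] shift [-1.152 -0.08   0.288] turn [ 0.024 -0.004  0.005] F [1.97 0.33 3.74] j [ 0.22  0.28 -0.23  1.05 -0.    1.75]
```

View pics/t3c.png

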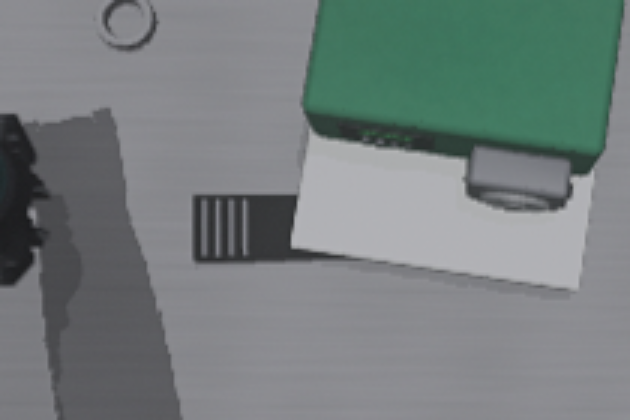

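The wedge is seated with its blunt end at crop column 192, y≈0.081, which is consistent with a 7 mm foot gap. The pump has moved by 0.5 mm or less. Next comes the press.

>>> arm_command(
  motion="-0.2 0 0 0 0 0; -0.4 -0.02 0 0 0 0; -0.6 -0.03 0 0 0 0; -0.8 -0.04 0 0 0 0; -1 -0.04 0 0 0 0; -1 -0.04 0 0 0 0",
  grip=1,
)

```text
t: 6.25
eef_pos: [0.5584, -0.0147, 0.2997]
ee_rot: [0.001, 0.696, 0.718, -0.001]
wrist_force: [-0.0, 1.5, -1.3]
gripper_width: 0.0001
grip_force: 0.0
```

```bash
python3 go.py 0.562 -0.037 0.235 2
```

```text
6.25 [ 0.5584 -0.0147  0.2997] shift [-0.111  0.014  0.324] turn [ 0.001  0.006 -0.01 ] F [-0.02  1.51 -1.32] j [-0.14  0.24 -0.31  1.02 -0.    1.4 ]
```

>>> arm_command(
  motion="-0.11 0.015 0.1 0 0 0; -0.11 0.015 0.2 0 0 0; -0.11 0.015 0.28 0 0 0; -0.11 0.015 0.32 0 0 0; -0.11 0.015 0.34 0 0 0; -0.11 0.015 0.34 0 0 0",
)

```text
t: 6.85
eef_pos: [0.562, -0.0321, 0.2314]
ee_rot: [-0.0, 0.694, 0.72, -0.0]
wrist_force: [0.4, 0.6, 0.1]
gripper_width: -0.0003
grip_force: 0.0
```

```bash
python3 chk.py
```

```text
7.1 F [0.04 0.1  0.15] [0.46 0.39 0.42] pos [ 0.5625 -0.0324  0.2325]
```

>>> arm_command(
  motion="-0.02 0 0.03 0 0 0; -0.02 0 0.05 0 0 0; -0.02 0 0.055 0 0 0; -0.02 0 0.055 0 0 0; -0.02 0 0.055 0 0 0",
)

```text
t: 7.6
eef_pos: [0.5624, -0.0368, 0.2213]
ee_rot: [0.0, 0.694, 0.72, -0.0]
wrist_force: [-1.6, -0.6, 5.9]
gripper_width: 0.0004
grip_force: 2.6
```

```bash
python3 chk.py
```

```text
7.85 F [-1.19 -0.59  5.06] [0.82 0.5  0.27] pos [ 0.5624 -0.0368  0.2213]
```

It is already carrying 5 N with the plate at its full height, so there is no dip. I'll go about 1.6 mm further.

>>> arm_command(
  motion="0 0 0.004 0 0 0; 0 0 0.008 0 0 0; 0 0 0.008 0 0 0; 0 0 0.008 0 0 0",
)

```text
t: 8.25
eef_pos: [0.5624, -0.0368, 0.2211]
ee_rot: [0.0, 0.694, 0.72, -0.0]
wrist_force: [-5.5, -0.7, 13.9]
gripper_width: 0.0
grip_force: 7.0
```

```bash
python3 chk.py
```

```text
8.5 F [-4.41  0.24 14.11] [0.34 0.5  0.31] pos [ 0.5624 -0.0368  0.2211]
```

Press of 14 N with no measurable dip (0.2 mm), so it's solid. I'll ease to about 11 N, hold briefly, then lift away.

>>> arm_command(
  motion="0 0 -0.003 0 0 0; 0 0 -0.003 0 0 0; 0 0 -0.003 0 0 0; 0 0 -0.003 0 0 0; 0 0 -0.003 0 0 0; 0 0 -0.003 0 0 0",
)

```text
t: 9.1
eef_pos: [0.5624, -0.0368, 0.2212]
ee_rot: [0.0, 0.694, 0.72, -0.0]
wrist_force: [-3.8, -0.6, 10.7]
gripper_width: 0.0003
grip_force: 5.3
```

>>> arm_command(
  motion="0 0 -0.01 0 0 0; 0 0 -0.05 0 0 0; 0 0 -0.2 0 0 0; 0 0 -0.4 0 0 0; 0.2 0 -0.6 0 0 0; 0.4 0 -0.7 0 0 0; 0.6 0 -0.7 0 0 0; 0.8 0 -0.7 0 0 0; 1 0 -0.7 0 0 0; 1 0 -0.7 0 0 0; 1 0 -0.7 0 0 0",
)

```text
t: 10.2
eef_pos: [0.5547, 0.1641, 0.3596]
ee_rot: [0.0, 0.694, 0.72, -0.0]
wrist_force: [-1.0, 0.3, -0.3]
gripper_width: -0.0002
grip_force: 0.0
```

```bash
sed -i 's/t3/t4/g' pose.py; python3 pose.py; python3 chk.py
python3 - <<'E'
from m import *
P=[cloud(dict(np.load(n)))for n in("top0.npz","t4.npz")]
for v0,v1,u0,u1 in((188,202,205,225),(196,210,270,290),(110,160,215,230),(115,160,285,298)):print([round(float(np.mean(p[v0:v1,u0:u1,2])),4) for p in P])
E
```

```text
(array([ 0.54370176, -0.01029916]), np.float64(7.870986736979769), np.float64(0.0007379196091332865), np.float64(0.0007311421604856493))
(array([ 0.54379414, -0.00963094]), np.float64(7.870986736979769), np.float64(0.0007379196091332865), np.float64(0.0008484130118748881))
(array([ 0.54397075, -0.01029874]), np.float64(7.896620082313586), np.float64(0.0007457120890131448), np.float64(0.0007920826014074138))
(((253.79237365722656, 139.46871948242188), (100.9697265625, 58.58519744873047), 8.56914234161377), array([[ 0.6915, -0.1608,  0.162 ]]))
(((253.84280395507812, 139.41275024414062), (101.11869049072266, 58.608856201171875), 8.471144676208496), array([[ 0.6913, -0.1608,  0.162 ]]))
(((253.91000366210938, 139.12998962402344), (101.11627960205078, 58.54844284057617), 8.130102157592773), array([[ 0.6917, -0.1613,  0.162 ]]))
10.5 F [-0.03 -0.4  -0.08] [0.47 0.61 0.49] pos [0.5551 0.1623 0.3596]
[0.0505, 0.0511]
[0.0548, 0.0509]
[0.1631, 0.1704]
[0.1576, 0.1615]Traceback (most recent call last):
  File "pose.py", line 18, in <module>
    print(d(b),d(c))
          ~^^^
  File "pose.py", line 17, in <lambda>
    d=lambda f:cv2.phaseCorrelate(*[cv2.cvtColor(q["pixels"],cv2.COLOR_RGB2GRAY)[100:220,215:315].astype(np.float42) for q in (a,f)])
                                                                                                         ^^^^^^^^^^
    raise AttributeError(f"module {__name__!r} has no attribute {attr!r}")
AttributeError: module 'numpy' has no attribute 'float42'. Did you mean: 'float32'?
```

```bash
sed -i 's/float42/float32/' pose.py; python3 pose.py | tail -2
python3 - <<'E'
from m import *
for n in("t3.npz","t4.npz"):
    f=dict(np.load(n));h=f["pixels"].astype(float).mean(2)[188:204,150:175].mean(0);print(n,h[8:20].round(0))
E
```

```text
[0.536  0.0377 0.013 ]
 [0.5355 0.0758 0.013 ]]
t3.npz [138. 138. 138. 138. 138. 143.  86.  50.  46. 107. 114.  64.]
t4.npz [137. 137. 137. 138. 138. 143.  85.  49.  45. 107. 114.  63.]
```

View pics/t4c.png

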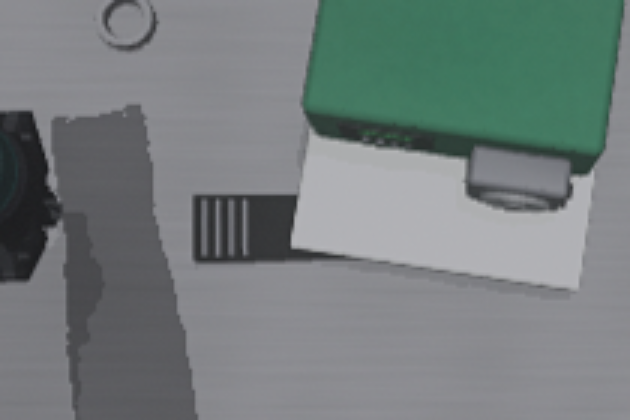

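The wedge has not moved (blunt end still at crop column 192), the pump is in place, and the hand is clear. I'm handing the job in.

```bash
python3 -c "
from cell import job_done
print(job_done())"
```

```text
the job is handed in; nothing more can be done
None
```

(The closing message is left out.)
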